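# Close the instrument cassette: hook the lid under its lip and snap it down

## Robot

A 6-joint arm with a two-finger parallel gripper is mounted at the origin on a cart in front of the work surface, level with it; the furniture and walls round the work are solid. World frame = base frame: x ahead of the robot, y to its left, z up, the work surface at z = 0. Lengths are in mm, angles in rad, forces in N, time in s.
With the tool pointing down it reaches from about 300 to 775 mm from the base axis. Payload 14.6 kg.
Tool frame: the origin (TCP) lies at the very end of the fingers, on their centre line; the grasp point (between the pads) lies 19 mm behind it; z points along the fingers, y is the line along which they close (so a half turn about z gives the same grasp; the last joint's range is limited). The gripper opens to 94 mm and grips with 3 to 60 N. Pads are 16 mm wide; open, the fingers measure 119 mm over their backs; the gripper's body (75 mm by 177 mm) begins 78 mm behind the grasp point.
Start: joints at [1.163, 0.3, 1.521, -0, 1.321, -0.067], TCP at [183.83, 518.359, 205.446] pointing down, gripper open.
Joint ranges: [-3.03, 3.03], [-0.79, 2.21], [0.23, 2.52], [-1.04, 4.18], [0, 3.07], [-2.55, 2.55]. Speed limits (rad/s): [2.22, 2.22, 2.57, 3.14, 3.14, 3.14].

## Interface

Orientations are given as [roll, pitch, yaw] about the fixed x, y, z axes, in that order (R = Rz(yaw) Ry(pitch) Rx(roll)).
In Python, from cell import manip, eyes, ticket gives the robot as it stands. The module is installed in compiled form; this text tells all that it offers.
- The arm moves only by the tool arm_command, never from a script. Its argument "plan" is a list of rows, each a list of 5 numbers: the opening, from -1 (shut) to 1 (fully open), then the shift along the tool's x, y, z in m, then the turn about the tool's z in rad. In form: [[jaw, dx, dy, dz, roll], ...]. A call has 1 to 20 rows; each row shifts and turns the commanded pose from where the row before left it, along the tool's axes as they then stand; what a row does not reach is not made up. A row lasts 1/8 s, in which the tool goes at most 62.5 mm and 10.7 degrees, less where a joint would pass 70% of its speed; a pose out of reach is approached as far as the arm can. A call is refused whole if a number of a shift passes 0.0625 or a number of a turn 0.188, either way. A call with a gripper value outside its range is refused whole. The fingers move at their own pace and stop on an object; "newtons" is the grip in N (left out, the last holds). Time passes only in rows, so rows that do not move let the fingers close. It gives the time, the measured TCP pose, the force, the opening and the grip force at its end, in the units of the state.
- manip.read_state(): the state, without advancing time (a new reading comes with each control period).
- eyes.camera(name): name is "side" or "top" or "wrist"; returns a dict with "img" (420x560x3 uint8, blue, green, red), "z_map" (420x560 float32, mm along the optical axis (not along the pixel's ray), 0 where there is no reading), "fx", "fy", "cx", "cy" (pixels), "eye" and "orientation" of the camera in the world. Camera axes: x right, y down, z forward; pixel columns grow to the right and rows downward; lengths in mm; the calibration is good to about 2 mm. A picture is of the moment at which its call begins.
- ticket.sign_off(): hands the job in; it is judged then, once.
The state is a dict: "clock": time; "joints": joint angles; "qd": joint speeds; "effort": joint torques, N m; "eef_pos": TCP position; "eef_rot": TCP orientation; "wrist_force": force on the tool from outside, world axes, zero at the start; "moment": the same for the moment, N m; "finger_gap": finger opening in mm; "finger_force": force on a finger pad.
Only numpy, scipy, OpenCV 4.12 (cv2) and the standard library are available. Lean on these libraries where they do the work, as an engineer would, in place of code of your own. Each camera call takes 0.05 s, during which the arm holds its last target. There are 200 camera calls.

## Task

The loose lid of the instrument cassette is lying on top of its retaining lip instead of under it. Draw the lid back until its far edge drops off the lip, slide that edge under the lip, feeling sideways until its notch finds the hidden index pin and the edge reaches the far wall, then press the near edge down past the two spring catches until the lid snaps fully home and lies flush inside the cassette. Work gently, without forcing the lid; let go of it at the end, and leave the two jars and the glass dish standing where they are.

Things in the scene. Friction and masses are not known exactly. Their poses are not given: they have to be found in the camera images.
- cassette: Open aluminium box fixed on the worktop, 145 x 190 x 42 mm. Origin: centre of its underside; z up, +x to the side with the lip (roughly away from the robot), y along the lip. Lid cavity: x -66.5 to 66.5, y -88 to 88; a ledge at z 20 along the near wall, and a shelf at z 20 from x 20 to the far wall, carry the closed lid. Near wall: x -72.5 to -66.5, top z 33.5. Side cheeks (|y| 88 to 94, top z 42) leave the lid 12 mm play to each side.
- lip_edge (a point): Middle of the lip's free edge, at its underside: cassette x 52.5, y 0, z 29 mm. The lip spans the far wall, 14 mm deep, top z 33.5; 9 mm free below it. Under it stands a 5 mm square upright index pin at cassette x 61.5, y unknown, anywhere from -10 to 10: to be found by touch. A lid whose notch misses it stops 7.5 mm short of the far wall; then draw back a little, shift sideways, try again.
- lid: Loose flat steel plate with narrow slots, 131.5 (x) x 152 (y) x 5 mm, 0.14 to 0.28 kg. Origin: centre of its underside; +x to its far edge, which has a notch 8 mm wide, 12 deep in its middle. It starts level on the near wall and the lip, overlapping the lip by 3 to 10 mm. Off the lip, its far edge drops 13.5 mm to the shelf; slid to the far wall, its near edge slips off the near wall onto the catches.
- lid_near (a point): Middle of the lid's near edge, at its underside (lid x = -65.75 mm).
- lid_far (a point): Middle of the line of the lid's far edge (in the notch's mouth), at its underside (lid x = +65.75 mm).
- lid_grip (a point): Top middle of the lid's upright grip bar, 23 mm above the lid's underside. The bar stands in the middle of the lid: 12 mm thick in x, 36 mm long in y, 18 mm high above the plate; it can be pushed from either side or gripped.
- catch_left (a joint): Sprung catch in the near wall at cassette y 45 mm: a bevelled leaf 24 mm wide, standing about 4 mm into the cavity from z 33 down to z 26. In m: 0 sprung out, grows as the lid pushes it back towards the wall. Pressing the lid's near edge past both takes some 5 to 15 N in all; then they spring back over the lid.
- catch_right (a joint): The same catch at cassette y = -45 mm.
- small_jar: Small white screw jar with teal cap, 34 mm across, 47 mm high, on the worktop behind the cassette; bystander. Origin: centre of its underside.
- big_jar: White screw jar with pink cap, 39 mm across, 55 mm high, on the worktop behind the cassette; bystander. Origin: centre of its underside.
- dish: Octagonal glass dish, 33 mm across, 25 mm high, on the worktop in front of the cassette; bystander. Origin: centre of its underside.

How it is judged (in metres and radians):
On the way:
1. the lid's far edge is under the lip and past the index pin, at least 9 mm in, while its near edge is still raised more than 3 mm off the ledge (x of lid_far in the frame of cassette above 0.0615 m and z of lid_far in the frame of cassette below 0.025 m and z of lid_near in the frame of cassette above 0.023 m), for 0.2 s.
At the end, for the whole second after the job is handed in: The lid lies flush on the ledge (near edge within 1.5 mm, far edge within 2.5 mm of it, tilt under 0.03 rad), its far edge at least 10 mm under the lip (so past the index pin), both catches sprung back out to within 1.5 mm, the lid at rest (x of lid_far in the frame of cassette above 0.0625 m and z of lid_far in the frame of cassette below 0.0225 m and z of lid_near in the frame of cassette below 0.0215 m and angle between lid's own z axis and vertical below 0.03 rad and value of joint each of catch_left, catch_right below 0.0015 m and linear speed of lid below 0.01 m/s); the robot touches nothing.
It fails at once if the small jar is moved more than 25 mm or tipped (distance of small_jar from where it was at the start of the episode above 0.025 m or angle between small_jar's own z axis and vertical above 0.5 rad).
It fails at once if the big jar is moved more than 25 mm or tipped (distance of big_jar from where it was at the start of the episode above 0.025 m or angle between big_jar's own z axis and vertical above 0.5 rad).
It fails at once if the dish is moved more than 25 mm or tipped (distance of dish from where it was at the start of the episode above 0.025 m or angle between dish's own z axis and vertical above 0.5 rad).
It fails at once if the lid is forced against the cassette with over 45 N (contact force between lid and cassette above 45 N).
It also fails if it takes over 64 s, if anything falls off the work surface, if the arm or the gripper's body presses on something with over 40 N, if the wrist force passes 120 N, or if a joint passes its speed limit or range.

## Working session

There is one attempt and no reset: what is moved stays moved. The work goes in short steps, Python scripts to look and compute and a tool call to move; the robot and the scene stay as the last step left them, time stands still between calls to the robot, and variables do not carry over. Pictures are saved under pics/ and viewed, at most 10 in all, crops included, and the job is handed in when it is done.

Besides the shell and the picture viewer there is one more tool, called after "Request:" by a JSON object that holds its "method" and its "body". arm_command: Moves the arm, as the interface text tells. Its arguments: {"type":"object","properties":{"plan":{"type":"array"},"newtons":{"type":"number"}},"required":["plan"]}

```bash
mkdir -p pics; cat > h.py <<'E'
import numpy as np, cv2
from cell import manip, eyes, ticket
from scipy.spatial.transform import Rotation as Ro
def cam(n):
    c=eyes.camera(n); return c
def rot(c):
    o=np.array(c["orientation"],float)
    return o if o.shape==(3,3) else (Ro.from_euler('xyz',o).as_matrix() if o.size==3 else Ro.from_quat(o).as_matrix())
def cloud(c):
    z=c["z_map"]; v,u=np.mgrid[:z.shape[0],:z.shape[1]]
    p=np.stack([(u-c["cx"])/c["fx"]*z,(v-c["cy"])/c["fy"]*z,z],-1)
    return p@rot(c).T+np.array(c["eye"])
E
python3 - <<'E'
from h import *
print(manip.read_state())
for n in("top","side"):
    c=cam(n); print(n,c["eye"],c["orientation"],c["fx"],c["cx"],c["cy"]); cv2.imwrite(f"pics/{n}0.png",c["img"]); np.save(n+"0.npy",cloud(c))
    P=cloud(c); 
    for uv in((280,210),(200,200),(350,200)): print(uv,P[uv[1],uv[0]])
E
```

```text
{'clock': 0.0, 'joints': array([ 1.16341602e+00,  3.00469375e-01,  1.52156021e+00, -3.83767352e-05,
        1.32071362e+00, -6.66146837e-02]), 'qd': array([ 0.00126518,  0.00014046, -0.0003511 ,  0.00029992, -0.00018849,
       -0.00127379]), 'effort': array([ 2.94448755e-04, -5.31809700e+01, -3.52731299e+01,  7.07899220e-02,
        2.45124620e-02, -6.45804903e-05]), 'eef_pos': array([183.73198742, 518.12936656, 204.89611187]), 'eef_rot': array([-3.14044219e+00, -3.94969715e-05,  2.80083652e+00]), 'wrist_force': array([-0.6631414 ,  0.28382557, -0.51527042]), 'moment': array([ 0.00019767, -0.00535953,  0.02896726]), 'finger_force': 0.0, 'finger_gap': 93.8117982799203}
top [466.46389898 279.76887527 907.90045786] [-3.02639014 -0.00765108 -1.57411712] 398.2050507532951 279.7240055920682 213.7749555902898
(280, 210) [580.14558987 271.81627733   0.68381226]
(200, 200) [604.56739274 456.72530605  -4.71328804]
(350, 200) [603.41296618 109.80977642  -2.04312133]
side [ 611.75520607 -430.57460612  611.375348  ] [-2.21786793 -0.02224599  0.13138241] 494.63515177172445 283.0747014208828 218.95410407954216
(280, 210) [509.05843049 400.94193039   1.84687707]
(200, 200) [340.80971862 391.97905686  14.45315984]
(350, 200) [653.75390011 462.76642797   1.21614445]
```

View pics/top0.png

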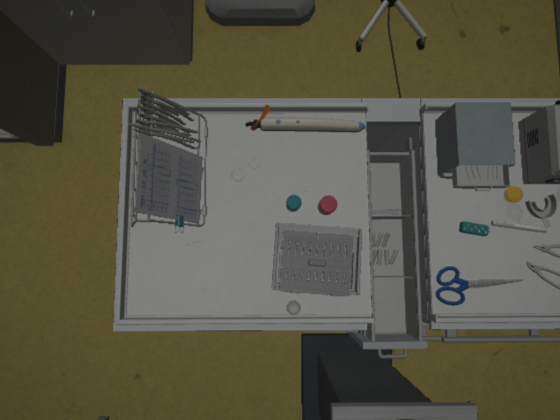

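View pics/side0.png

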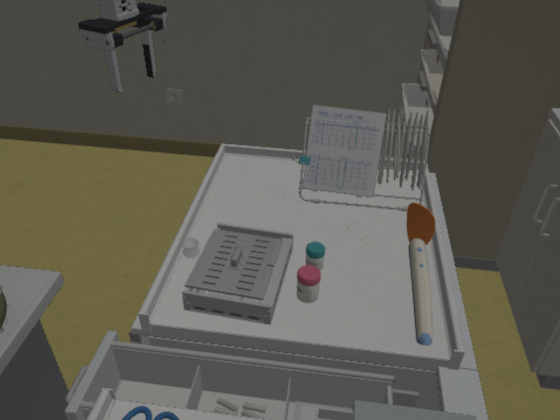

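The top view shows the cassette at about (272–362, 224–297) with the grip bar at (317,263). The dish is at (293,308) and the jars are at (294,202) and (328,204). The side view agrees: the lid lies on the cassette and the gripper is up at the left.

```bash
python3 - <<'E'
from h import *
P=np.load("top0.npy"); S=np.load("side0.npy")
for (u,v) in((317,263),(293,308),(294,202),(328,204)): print((u,v),P[v,u].round(1))
for nm,Q in(("top",P),("side",S)):
    box=(Q[...,0]>330)&(Q[...,0]<580)&(Q[...,1]>80)&(Q[...,1]<320)
    for lo,hi in((22,70),(38,47),(46,62)):
        m=box&(Q[...,2]>lo)&(Q[...,2]<hi)
        n,l,st,ce=cv2.connectedComponentsWithStats(m.astype(np.uint8))
        for k in range(1,n):
            if st[k,4]>12:
                q=Q[l==k]; r=cv2.minAreaRect(q[:,:2].astype(np.float32)); print(nm,lo,hi,st[k,4],np.round(r[0],1),np.round(r[1],1),round(r[2],1),q.mean(0).round(1),np.percentile(q[:,2],[5,50,95]).round(1))
E
```

```text
(317, 263) [459.5 194.2  57.5]
(293, 308) [361.3 244.1  15.6]
(294, 202) [591.8 241.6  47.8]
(328, 204) [586.2 168.3  54.9]
top 22 70 88 [574.3 168.9] [11.1 32. ] 0.0 [574.8 170.1  49.6] [27.9 53.1 56.4]
top 22 70 17 [578.  243.7] [17.4  2.5] 88.5 [578.1 243.6  40.4] [22.5 43.3 46.1]
top 22 70 5067 [467.8 193.2] [189.  149.9] 85.9 [468.8 192.   37.8] [32.  37.9 41.8]
top 22 70 60 [363.5 244.6] [29.1 28.9] 45.4 [363.5 244.5  24.4] [22.5 24.1 26.9]
top 22 70 17 [335.  311.9] [ 8.5 13.2] 1.8 [335.3 312.   23.4] [22.2 23.4 24.9]
top 22 70 13 [335.7 288.1] [13.1  6.3] 87.0 [336.  289.2  23. ] [22.1 22.9 24.2]
top 22 70 15 [335.9  88. ] [13.3  8.6] 88.8 [335.1  87.3  22.9] [22.1 22.9 24. ]
top 38 47 14 [578.  243.7] [17.4  2.5] 88.5 [578.2 244.   43.4] [40.4 43.6 46.2]
top 38 47 180 [476.5 283.3] [  5.9 144.6] 85.9 [475.1 283.3  41.4] [39.  41.3 44.2]
top 38 47 192 [464.  101.9] [  6.5 142.3] 85.9 [463.4 102.3  41.1] [38.7 41.2 43.4]
top 38 47 1892 [460.8 195. ] [151.3 130.9] 85.4 [461.2 194.3  39.3] [38.1 39.1 41.1]
top 38 47 13 [491.  262.7] [10.9  6.5] 89.6 [491.3 261.7  39.5] [38.2 39.
[... 714 characters left out ...]
 236.7  38.3] [23.2 39.9 47.7]
side 22 70 178 [336.4 134.7] [107.8  10.1] 89.9 [336.  132.3  23. ] [22.2 22.9 24.4]
side 22 70 139 [574.5 163.9] [32.7 10.9] 89.4 [575.4 158.8  46.1] [25.  51.9 56.6]
side 38 47 291 [478.2 280.8] [ 12.  143.5] 85.9 [478.2 279.5  41.5] [38.4 41.8 43.9]
side 38 47 3905 [461.5 192.5] [154.9 132. ] 85.7 [461.3 186.   39.6] [38.3 39.6 41.3]
side 38 47 17 [572.9 156.6] [ 2.9 17.8] 34.6 [574.  155.   43.3] [39.8 43.5 46.3]
side 38 47 405 [464.6  99. ] [  9.  143.9] 85.5 [465.4  98.3  41.5] [38.5 41.8 43.9]
side 46 62 146 [461.7 191. ] [36.8 11.9] 86.5 [462.5 188.2  54.8] [47.6 56.2 58.6]
side 46 62 84 [575.3 163.6] [ 9.8 32.4] 5.4 [575.6 161.8  54.1] [48.7 55.1 56.8]
```

Request:
{"method": "arm_command", "body": {"plan": [[0.2,0,0,0,-0.135],[0.2,0,0,0,-0.135],[0.2,-0.02,-0.02,0.003,0],[0.2,-0.03,-0.03,0.005,0],[0.2,-0.035,-0.035,0.005,0],[0.2,-0.035,-0.035,0.005,0],[0.2,-0.035,-0.035,0.005,0],[0.2,-0.035,-0.035,0.005,0],[0.2,-0.035,-0.035,0.005,0],[0.2,-0.03,-0.034,0.005,0],[0.2,-0.025,-0.025,0.005,0],[0.2,-0.0195,-0.0195,0.002,0],[0.2,0,0,0,0],[0.2,0,0,0,0]]}}

```text
clock: 1.85
eef_pos: [460.7, 194.8, 160.4]
eef_rot: [-3.142, -0.0, 3.071]
wrist_force: [-0.6, 0.4, -0.6]
finger_gap: 56.7
finger_force: 0.0
```

```bash
python3 - <<'E'
from h import *
s=manip.read_state(); print(s["eef_pos"],s["eef_rot"],s["wrist_force"],s["finger_gap"])
c=cam("wrist"); print(c["eye"],c["orientation"],c["fx"]); cv2.imwrite("pics/w1.png",c["img"]); P=cloud(c); np.save("w1.npy",P)
print((P[...,2]>0).mean())
E
```

```text
[460.67830303 194.81448687 160.35684109] [-3.14156311e+00 -3.98059984e-04  3.07082460e+00] [-0.57006755  0.44244067 -0.62762271] 56.66380475274537
[379.18532947 200.10845416 340.51554412] [2.85870823e+00 5.55403016e-04 1.50037140e+00] 294.7010157694328
0.676343537414966
```

View pics/w1.png

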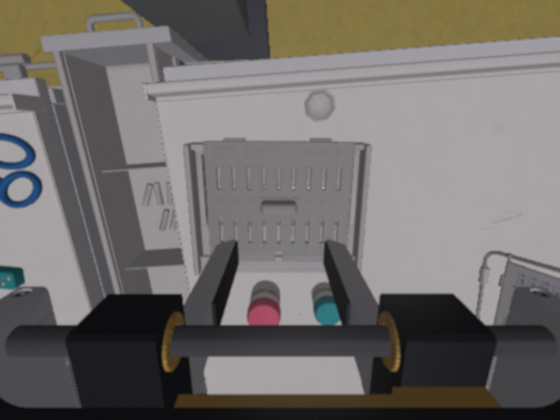

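The wrist view shows the lid from about (207,142) to (352,262). The grip bar is at (279,208), the notch near (278,258), the cheeks at columns ~190 and ~365, and the dish at (319,106).

```bash
python3 - <<'E'
from h import *
P=np.load("w1.npy"); img=cv2.imread("pics/w1.png")
def rect(m,name):
    n,l,st,ce=cv2.connectedComponentsWithStats(m.astype(np.uint8))
    for k in range(1,n):
        if st[k,4]>60:
            q=P[l==k]; r=cv2.minAreaRect(q[:,:2].astype(np.float32)); print(name,st[k,:5],np.round(r[0],1),np.round(r[1],1),round(r[2],2),np.percentile(q[:,2],[5,50,95]).round(1))
Z=P[...,2]; box=np.zeros(Z.shape,bool); box[120:300,170:385]=1
rect(box&(Z>49)&(Z<62),"bar"); rect(box&(Z>36.2)&(Z<40.4),"lid"); rect(box&(Z>40.6)&(Z<47),"cheek")
rect(box&(Z>24)&(Z<70),"all")
# transect in row 180 : columns near edges
for v in(180,240):
    for a,b in((182,214),(346,374)): print(v,[(u,round(P[v,u,1],1),round(Z[v,u],1)) for u in range(a,b,2)])
print([(v,P[v,300].round(1)[[0,2]].tolist()) for v in list(range(134,150,2))+list(range(254,276,2))])
E
```

```text
bar [261 202  35  13 443] [460.8 191.6] [34.5 11.5] 85.72 [50.8 57.  58.2]
lid [  203   141   152   121 13016] [461.5 191.7] [152.3 131.9] 85.57 [38.2 39.4 40.2]
lid [360 151   5  53  66] [438.5 280.1] [ 1.1 54.3] 85.63 [36.6 38.9 40.2]
cheek [183 145  17 131 741] [464.5  99. ] [  6.4 143.8] 85.78 [41.2 42.6 44. ]
cheek [356 145  16 128 699] [475.2 280.3] [  6.4 139.8] 85.97 [41.  42.6 43.9]
cheek [259 196  39   9 117] [454.9 191.7] [39.9  7.6] 89.87 [40.7 41.3 46.5]
all [  183   139   189   137 18784] [468.6 189.6] [188.4 149.9] 85.96 [33.9 39.4 43.1]
all [250 289  30  11 237] [575.5 166.5] [35.5 14.2] 84.3 [24.8 33.1 45.1]
all [313 291  21   9 138] [580.5 235.2] [ 6.8 23.8] 17.72 [24.6 30.4 41.6]
180 [(182, np.float64(80.8), np.float64(1.1)), (184, np.float64(83.1), np.float64(1.0)), (186, np.float64(99.4), np.float64(42.4)), (188, np.float64(101.6), np.float64(43.0)), (190, np.float64(103.7), np.float64(43.1)), (192, np.float64(104.3), np.float64(38.7)), (194, np.float64(104.5), np.float64(32.6)), (196, np.float64(104.1), np.float64(24.3)), (198, np.float64(105.0), np.float64(20.0
[... 1957 characters left out ...]
277.1), np.float64(43.5)), (362, np.float64(279.7), np.float64(42.1)), (364, np.float64(292.8), np.float64(1.9)), (366, np.float64(295.4), np.float64(1.4)), (368, np.float64(298.4), np.float64(-0.3)), (370, np.float64(300.7), np.float64(0.2)), (372, np.float64(302.9), np.float64(1.1))]
[(134, [391.8, 0.9]), (136, [394.0, 0.4]), (138, [396.1, 1.9]), (140, [398.3, 0.9]), (142, [398.1, 39.6]), (144, [399.9, 40.7]), (146, [402.0, 38.8]), (148, [403.9, 40.3]), (254, [519.5, 39.8]), (256, [521.9, 39.8]), (258, [524.5, 39.5]), (260, [526.8, 39.8]), (262, [532.1, 34.1]), (264, [534.3, 34.7]), (266, [536.7, 34.9]), (268, [539.2, 34.9]), (270, [541.9, 34.6]), (272, [544.6, 34.4]), (274, [565.5, 0.9])]
```

Request:
{"method": "arm_command", "body": {"plan": [[0.2,0,-0.0028,0.03,0],[0.2,0,0,0.04,0],[0.2,0,0,0.03,0],[0.2,0,0,0.012,0],[0.2,0,0,0.0055,0],[0.2,0,0,0,0],[-0.5,0,0,0,0],[-0.5,0,0,0,0],[-0.5,0,0,0,0],[-0.5,0,0,0,0]], "newtons": 6}}

```text
clock: 3.15
eef_pos: [461.2, 191.7, 43.4]
eef_rot: [3.141, 0.001, 3.071]
wrist_force: [-1.0, 0.6, 6.1]
finger_gap: 36.7
finger_force: 6.0
```

Request:
{"method": "arm_command", "body": {"plan": [[-0.5,0,0,-0.001,0],[-0.5,0,0,0,0]]}}

```text
clock: 3.4
eef_pos: [460.7, 191.5, 43.7]
eef_rot: [-3.141, -0.0, 3.071]
wrist_force: [0.1, 0.2, -2.1]
finger_gap: 35.6
finger_force: 6.0
```

Request:
{"method": "arm_command", "body": {"plan": [[-0.5,0.0015,0,0,0],[-0.5,0.0025,0,0,0],[-0.5,0.0025,0,0,0],[-0.5,0.0025,0,0,0],[-0.5,0,0,0,0]]}}

```text
clock: 4.03
eef_pos: [451.8, 192.3, 44.0]
eef_rot: [-3.142, -0.0, 3.071]
wrist_force: [-1.0, 0.0, -2.0]
finger_gap: 35.9
finger_force: 6.0
```

Request:
{"method": "arm_command", "body": {"plan": [[-0.5,0,0,0.002,0],[-0.5,0,0,0.002,0],[-0.1,0,0,0,0],[-0.1,0,0,0,0],[-0.1,0,0,0,0]]}}

```text
clock: 4.65
eef_pos: [452.0, 192.3, 40.0]
eef_rot: [3.142, 0.0, 3.071]
wrist_force: [0.0, -0.0, -0.1]
finger_gap: 41.9
finger_force: 0.0
```

```bash
python3 - <<'E'
from h import *
c=cam("wrist"); cv2.imwrite("pics/w2.png",cv2.resize(c["img"][110:310,150:400],None,fx=2.4,fy=2.4)); P=cloud(c); np.save("w2.npy",P)
print([(v,P[v,303].round(1)[[0,2]].tolist()) for v in list(range(130,150,2))+list(range(200,300,4))])
E
```

```text
[(130, [376.0, 1.9]), (132, [377.4, 0.1]), (134, [378.8, 0.7]), (136, [380.3, -0.4]), (138, [381.6, 0.6]), (140, [383.0, 0.9]), (142, [384.4, 1.0]), (144, [385.8, 0.9]), (146, [387.2, 1.3]), (148, [388.7, 1.0]), (200, [425.4, 10.3]), (204, [429.5, 6.5]), (208, [432.8, 6.0]), (212, [435.8, 6.5]), (216, [439.1, 6.0]), (220, [442.3, 6.1]), (224, [435.7, 34.1]), (228, [437.7, 36.4]), (232, [441.1, 34.7]), (236, [443.6, 35.6]), (240, [446.6, 35.5]), (244, [447.2, 40.8]), (248, [447.8, 45.7]), (252, [448.6, 50.2]), (256, [450.8, 51.2]), (260, [453.5, 51.4]), (264, [456.8, 50.3]), (268, [480.7, 10.1]), (272, [486.4, 6.1]), (276, [490.6, 5.0]), (280, [493.2, 6.7]), (284, [490.6, 17.4]), (288, [492.0, 20.8]), (292, [495.6, 20.6]), (296, [495.3, 26.4])]
```

View pics/w2.png

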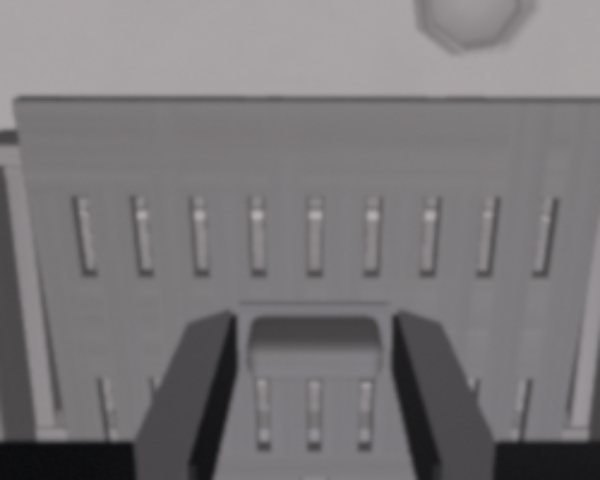

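The far edge has dropped. The bar top is about 6 mm lower and centred between the fingers. I'll regrip lower and slide forward.

Request:
{"method": "arm_command", "body": {"plan": [[-0.1,0,0,0.0035,0],[-0.5,0,0,0,0],[-0.5,0,0,0,0],[-0.5,0,0,0,0],[-0.5,-0.002,0,0.0001,0],[-0.5,-0.002,0,0.0001,0],[-0.5,-0.002,0,0.0001,0],[-0.5,-0.002,0,0.0001,0],[-0.5,0,0,0,0]], "newtons": 6}}

```text
clock: 5.82
eef_pos: [460.0, 191.7, 36.0]
eef_rot: [3.142, -0.0, 3.071]
wrist_force: [0.9, 0.2, -2.5]
finger_gap: 36.4
finger_force: 6.0
```

Request:
{"method": "arm_command", "body": {"plan": [[-0.5,-0.002,0,0.0001,0],[-0.5,-0.0015,0,0.0001,0],[-0.5,-0.0015,0,0,0]]}}

```text
clock: 6.2
eef_pos: [465.0, 191.4, 35.9]
eef_rot: [-3.142, -0.0, 3.071]
wrist_force: [-2.5, 0.2, -0.3]
finger_gap: 35.8
finger_force: 6.0
```

Request:
{"method": "arm_command", "body": {"plan": [[-0.5,-0.001,0,0,0],[-0.5,-0.001,0,0,0]]}}

```text
clock: 6.45
eef_pos: [465.7, 191.2, 35.4]
eef_rot: [-3.141, -0.003, 3.071]
wrist_force: [-8.8, 1.1, 0.9]
finger_gap: 36.0
finger_force: 6.0
```

Request:
{"method": "arm_command", "body": {"plan": [[-0.5,0.003,0,0,0],[-0.5,0,-0.0025,0,0],[-0.5,-0.001,0,0,0],[-0.5,-0.001,0,0,0],[-0.5,-0.001,0,0,0]]}}

```text
clock: 7.08
eef_pos: [466.1, 188.7, 35.6]
eef_rot: [-3.141, -0.002, 3.071]
wrist_force: [-8.0, 1.5, 0.5]
finger_gap: 36.2
finger_force: 6.0
```

Request:
{"method": "arm_command", "body": {"plan": [[-0.5,0.003,0,0,0],[-0.5,0,-0.0025,0,0],[-0.5,-0.001,0,0,0],[-0.5,-0.001,0,0,0],[-0.5,-0.001,0,0,0]]}}

```text
clock: 7.7
eef_pos: [466.7, 186.2, 35.9]
eef_rot: [3.142, 0.0, 3.071]
wrist_force: [0.6, 0.5, -2.3]
finger_gap: 35.8
finger_force: 6.0
```

Request:
{"method": "arm_command", "body": {"plan": [[-0.5,-0.001,0,0,0],[-0.5,-0.001,0,0,0],[-0.5,-0.001,0,0,0]]}}

```text
clock: 8.07
eef_pos: [469.6, 186.0, 35.8]
eef_rot: [3.142, -0.0, 3.071]
wrist_force: [1.2, 0.8, -1.6]
finger_gap: 35.8
finger_force: 6.0
```

Request:
{"method": "arm_command", "body": {"plan": [[-0.5,0,0,0.0005,0],[-0.5,-0.001,0,0,0],[-0.5,-0.001,0,0,0],[-0.5,-0.001,0,0,0]]}}

```text
clock: 8.57
eef_pos: [472.2, 185.7, 35.3]
eef_rot: [-3.141, -0.001, 3.071]
wrist_force: [-5.4, 0.3, -0.5]
finger_gap: 35.9
finger_force: 6.0
```

Request:
{"method": "arm_command", "body": {"plan": [[-0.5,-0.001,0,0.0005,0],[-0.5,0,0,0.0005,0],[-0.5,0,0,0,0],[-0.1,0,0,0,0],[-0.1,0,0,0,0]]}}

```text
clock: 9.2
eef_pos: [473.9, 185.8, 34.6]
eef_rot: [3.141, 0.001, 3.071]
wrist_force: [-0.9, -0.5, -0.3]
finger_gap: 42.3
finger_force: 0.0
```

```bash
python3 - <<'E'
from h import *
c=cam("wrist"); cv2.imwrite("pics/w3.png",cv2.resize(c["img"][110:360,130:430],None,fx=2.4,fy=2.4)); P=cloud(c); np.save("w3.npy",P)
for u in (250,303): print([(v,P[v,u].round(1)[[0,2]].tolist()) for v in list(range(120,200,4))+list(range(200,270,6))])
E
```

```text
[(120, [388.5, -1.1]), (124, [391.2, 0.9]), (128, [393.9, 0.5]), (132, [396.5, 1.1]), (136, [398.2, 34.6]), (140, [400.4, 35.0]), (144, [403.6, 20.8]), (148, [405.0, 35.9]), (152, [407.3, 36.9]), (156, [409.6, 37.1]), (160, [412.2, 34.9]), (164, [414.5, 35.8]), (168, [417.2, 33.8]), (172, [419.5, 34.8]), (176, [422.0, 34.7]), (180, [424.5, 34.5]), (184, [427.0, 34.5]), (188, [429.6, 34.2]), (192, [432.3, 33.2]), (196, [434.6, 34.7]), (200, [437.5, 33.3]), (206, [441.0, 34.9]), (212, [445.6, 32.9]), (218, [449.6, 32.9]), (224, [454.2, 31.5]), (230, [458.1, 32.1]), (236, [462.5, 31.6]), (242, [466.1, 33.4]), (248, [470.7, 32.5]), (254, [475.4, 31.7]), (260, [480.5, 30.4]), (266, [485.6, 29.3])]
[(120, [391.1, 1.1]), (124, [393.8, 0.7]), (128, [396.5, -0.3]), (132, [399.2, 0.5]), (136, [400.4, 33.3]), (140, [402.7, 34.8]), (144, [405.9, 21.6]), (148, [407.1, 37.3]), (152, [409.5, 36.5]), (156, [412.0, 35.2]), (160, [414.3, 35.8]), (164, [416.8, 35.1]), (168, [419.2, 35.6]), (172, [421.7, 35.4]), (176, [424.1, 35.5]), (180, [426.7, 34.9]), (184, [429.2, 35.1]), (188, [392.2, 214.7]), (192, [441.1, 6.0]), (196, [443.9, 6.4]), (200, [446.8, 6.8]), (206, [450.2, 10.8]), (212, [456.4, 5.2]), (218, [460.8, 6.3]), (224, [456.0, 33.2]), (230, [460.7, 31.8]), (236, [464.7, 32.3]), (242, [466.8, 37.6]), (248, [467.4, 45.5]), (254, [469.7, 49.4]), (260, [474.1, 48.5]), (266, [478.8, 47.4])]
```

View pics/w3.png

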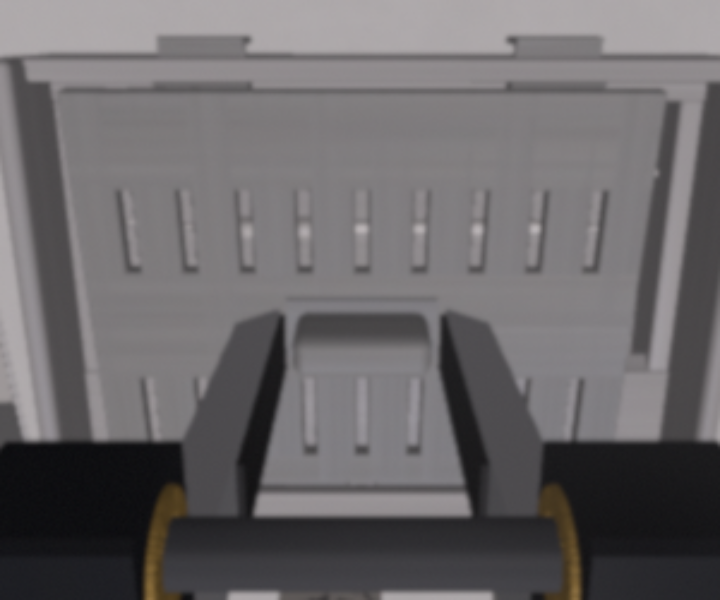

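The lid has slid off the near wall. Its near edge sits inside the wall on the two catches (tabs at (205,87) and (555,87) in the crop), and the bar is free between the open fingers. Next I'll press the near edge with shut fingers.

Request:
{"method": "arm_command", "body": {"plan": [[-0.1,0,0,-0.01,0],[-0.1,0,0,-0.02,0],[-1,0.005,0,-0.005,0],[-1,0.025,0,0,0],[-1,0.02,0,0,0],[-1,0.005,0,0.01,0],[-1,0,0,0.01,0],[-1,0,0,0.006,0],[-1,0,0,0.003,0],[-1,0,0,0,0]]}}

```text
clock: 10.5
eef_pos: [418.8, 189.6, 40.1]
eef_rot: [-3.141, -0.0, 3.071]
wrist_force: [-0.1, -0.7, 0.2]
finger_gap: 0.5
finger_force: 0.0
```

Request:
{"method": "arm_command", "body": {"plan": [[-1,0,0,0.002,0],[-1,0,0,0.0015,0],[-1,0,0,0.001,0],[-1,0,0,0.001,0]]}}

```text
clock: 11.0
eef_pos: [418.7, 189.7, 34.9]
eef_rot: [3.141, 0.0, 3.071]
wrist_force: [-1.5, -0.2, 5.1]
finger_gap: 0.4
finger_force: 2.3
```

Request:
{"method": "arm_command", "body": {"plan": [[-1,0,0,0.001,0],[-1,0,0,0.001,0]]}}

```text
clock: 11.25
eef_pos: [418.6, 189.7, 33.1]
eef_rot: [3.142, -0.0, 3.071]
wrist_force: [-2.8, -0.1, 7.7]
finger_gap: 0.8
finger_force: 3.3
```

Request:
{"method": "arm_command", "body": {"plan": [[-1,0,0,0.001,0],[-1,0,0,0.001,0]]}}

```text
clock: 11.5
eef_pos: [418.7, 189.7, 30.9]
eef_rot: [3.142, 0.0, 3.071]
wrist_force: [0.6, -0.7, -0.3]
finger_gap: 0.7
finger_force: 0.2
```

Request:
{"method": "arm_command", "body": {"plan": [[-1,0,0,0.002,0],[-1,0,0,0.0015,0],[-1,0,0,0.001,0],[-1,0,0,0.001,0],[-1,0,0,0.0005,0],[-1,0,0,0,0]]}}

```text
clock: 12.25
eef_pos: [418.7, 189.6, 25.2]
eef_rot: [-3.142, 0.0, 3.071]
wrist_force: [-3.0, -0.6, 8.3]
finger_gap: 0.4
finger_force: 4.1
```

Seated at about z 25. I'll lift off and look.

Request:
{"method": "arm_command", "body": {"plan": [[-1,0,0,-0.005,0],[-1,0,0,-0.03,0],[-1,0,0,-0.04,0],[-1,0,0,-0.04,0],[-1,0,0,-0.02,0],[-1,0,0,0,0],[-1,0,0,0,0]]}}

```text
clock: 13.12
eef_pos: [418.3, 189.5, 158.9]
eef_rot: [-3.141, -0.001, 3.071]
wrist_force: [-0.5, -0.1, 0.2]
finger_gap: 0.4
finger_force: 0.0
```

```bash
python3 - <<'E'
from h import *
c=cam("wrist"); cv2.imwrite("pics/w4.png",cv2.resize(c["img"][120:345,130:430],None,fx=2.6,fy=2.6)); P=cloud(c); np.save("w4.npy",P); print(manip.read_state()["wrist_force"])
t=cloud(cam("top")); Q=t
m=(Q[...,0]>395)&(Q[...,0]<545)&(Q[...,1]>90)&(Q[...,1]<290)
ux=np.array([.9974,-.072]); d=Q[...,:2]-np.array([469.5,191.5]); cx=d@ux; cy=d@np.array([.072,.9974])
for a in range(-60,60,12):
  for nm,(X,Y,Z) in {"t":(cx,cy,Q[...,2])}.items():
    k=(abs(X-a)<4)&(abs(Y)>25)&(abs(Y)<65)&(Z>16); print(a,k.sum(),np.median(Z[k]).round(1),np.percentile(Z[k],[80]).round(1))
k=(abs(cx)<10)&(abs(cy)<25)&(Q[...,2]>35)&(Q[...,2]<60); print("bar",k.sum(),np.median(cx[k]),np.median(cy[k]),np.median(Q[k][:,2]))
E
```

```text
[-0.17734399 -0.28730924 -0.19037842]
-60 585 464.3 [474.9]
-48 589 462.2 [474.7]
-36 577 451.1 [469.6]
-24 326 461.1 [467.5]
-12 299 450.5 [461.1]
0 260 28.1 [447.3]
12 128 24.6 [26.2]
24 133 23.9 [25.5]
36 128 23.8 [25.4]
48 132 24.5 [25.9]
bar 91 1.4640300922777953 -1.362134334911307 42.215000337236575
```

View pics/w4.png

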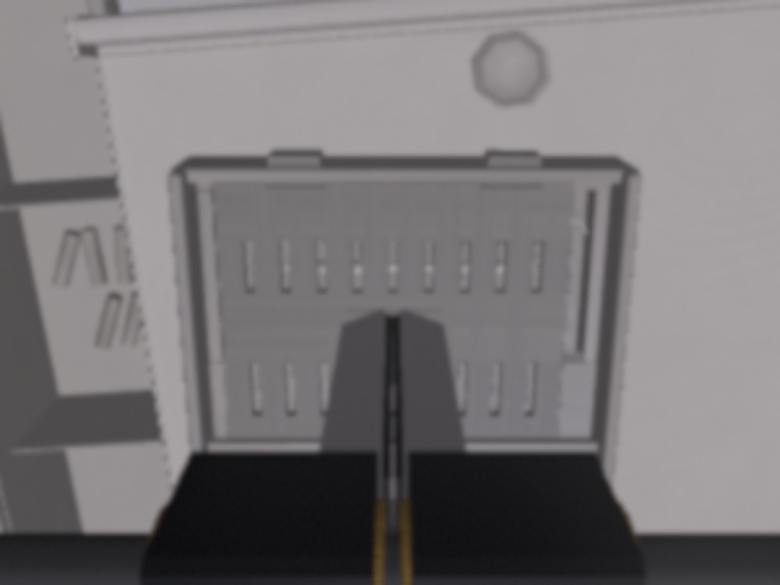

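The picture shows the lid inside the cassette with its near edge, along row ~187, under both catches (at (297,185) and (512,185)). Lid height from the wrist depth as a last check, then hand in.

```bash
python3 - <<'E'
from h import *
P=np.load("w4.npy"); d=P[...,:2]-np.array([469.5,190.5]); X=d@np.array([.9974,-.072]); Y=d@np.array([.072,.9974]); Z=P[...,2]
zs=[]
for a in range(-63,60,6):
    k=(abs(X-a)<2)&(abs(Y)>25)&(abs(Y)<70)&(Z>21)&(Z<40); zs.append((a,int(k.sum()),round(float(np.median(Z[k])),1) if k.any() else None))
print(zs)
ok=all(z is None or n<20 or z<28.5 for a,n,z in zs if a>-60); print(ok)
if ok: print(ticket.sign_off())
E
```

```text
[(-63, 166, 29.3), (-57, 268, 26.0), (-51, 292, 26.1), (-45, 305, 25.9), (-39, 252, 25.9), (-33, 206, 25.9), (-27, 209, 26.0), (-21, 201, 25.9), (-15, 255, 25.9), (-9, 247, 26.0), (-3, 242, 26.0), (3, 243, 25.8), (9, 236, 26.1), (15, 227, 26.0), (21, 186, 25.8), (27, 193, 25.7), (33, 181, 25.9), (39, 182, 25.8), (45, 207, 25.8), (51, 190, 25.9), (57, 277, 33.8)]
False
```

The `False` came only from the x = 57 sample, which reads the lip top (33.8). The lid itself is flat and seated, so I'm handing in.

```bash
python3 -c "
from h import *
print(ticket.sign_off())"
```

```text
the job is handed in; nothing more can be done
None
```

The job is handed in at about 13 s, with no verdict returned: the lid is snapped home and measures flat at seated height, the gripper is clear of it, and I never moved near the jars or dish (not re-measured at the end).

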